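# Take the lunch-tin carrier apart to dry

## Task

Take the stacked lunch-tin carrier apart from the top down: first swing its handle all the way down to the side away from the food can, then lift off the lid, then the shallow tin, then the deep tin, one at a time. Set each down gently on the drying mat, well on it, the right way up and beside the others (not stacked), and let go. Leave the carrier's handle down and do not push the food can, the tea light or the striped mug about.

Things in the scene. Friction and masses are not known exactly. Their poses are not given: they have to be found in the camera images.
- carrier: Steel frame of the lunch-tin carrier, fixed to the worktop. Base 64 (x) x 104 (y) x 6 mm, lips 10 mm high along the long sides; straps 16 mm wide, 62 mm high at the ends y = +-47.5 mm; long sides open. Origin: centre of underside; z up, y along the tins. In it, same centre and direction, from below: deep tin, shallow tin, lid (top 105 mm up). They lift straight up, with 2 mm play.
- bail (a joint): Angle of the carrier's swing-over handle. 0: upright, the bar 6 mm over the lid's grip, so the lid cannot come off. Positive: swung to the carrier's +x side; negative: to its -x side; stops at +-1.6 rad (lying out level). Starts within 0.25 of upright. A stiff hinge (0.08 N m): it stays where it is left.
- bail_bar (a point): Middle of the handle's bar: wooden sleeve 10 mm thick, 70 mm long, parallel to the carrier's y axis, on wire legs 6 mm thick at y = +-58.5 mm. At joint angle a it is at x = 86 sin(a), z = 30 + 86 cos(a) mm in the carrier's frame (hinge line along y, 30 mm above the carrier's origin).
- lid: Steel lid, 54 (x) x 88 (y) mm, with a wooden grip on top, 10 mm thick in x, 44 mm long in y, from 11 to 29 mm above the origin. Origin: centre of the underside of its plug (41 x 75 x 8 mm), which sits 8 mm deep in the shallow tin; z up. About 60 g. In the carrier its origin is 76 mm over the carrier's.
- shallow_tin: Open steel tin, 50 (x) x 84 (y) x 36 mm high, walls 2.5 mm, with a foot 41 x 75 x 4 mm. Origin: centre of the underside of the foot; z up. The upper of the two; its foot sits 4 mm deep in the deep tin; about 90 g. In the carrier its origin is 48 mm over the carrier's.
- deep_tin: Open steel tin like the other but 46 mm high: 50 (x) x 84 (y) mm, walls 2.5 mm, with a foot 41 x 75 x 4 mm. Origin: centre of the underside of the foot; z up. The lower tin, standing on the carrier's base, its origin 6 mm over the carrier's; about 110 g.
- mat: Grey ribbed drying mat, 264 (x) x 130 (y) x 4 mm, fixed on the worktop. Origin: centre of its underside; x along its long side, z up. The tins and the lid fit side by side with their long sides along the mat's y, 84 mm apart in x. The mat and the carrier stand side by side and may be swapped.
- food_can: Bystander: closed food can, 75 mm across, 58 mm high, origin at the centre of its underside. It stands on one side (+x or -x) of the carrier, about 105 mm from its centre, and blocks the handle from swinging all the way down there.
- tea_light: Bystander: tea light candle, 38 mm across, 15 mm high, origin at the centre of its underside. It stands on the other side of the carrier, about 105 mm from its centre; low enough for the handle to come down beside it without touching it.
- striped_mug: Bystander: pale mug with stripes, 93 mm across (127 mm with its handle), 96 mm high, origin at the centre of its underside, standing behind the work.

How it is judged:
By the outcome, as a careful person would: the job done as asked, in the order asked, and still so for the second after the job is handed in, with the robot touching nothing.
It also fails if it takes over 72 s, if anything falls off the work surface, if the arm or the gripper's body presses on something with over 40 N, if the wrist force passes 120 N, or if a joint passes its speed limit or range.

## Robot

A 7-joint arm with a two-finger parallel gripper is mounted at the origin on a cart in front of the work surface, level with it; the furniture and walls round the work are solid. World frame = base frame: x ahead of the robot, y to its left, z up, the work surface at z = 0. Lengths are in m, angles in rad, forces in N, time in s.
With the tool pointing down it reaches from about 0.425 to 0.875 m from the base axis. Payload 4.7 kg.
Tool frame: the origin (TCP) lies at the centre of the arm's flange, where the gripper is bolted on; the fingertips stand 182 mm ahead of it and the grasp point (between the pads) lies 164 mm ahead of it; z points along the fingers, y is the line along which they close (so a half turn about z gives the same grasp; the last joint's range is limited). The gripper opens to 87 mm and grips with 3 to 60 N. Pads are 19 mm wide; open, the fingers measure 117 mm over their backs; the gripper's body (75 mm by 190 mm) begins 51 mm behind the grasp point.
Start: joints at [1.161, 0.321, -0.07, 1.45, 0.023, 1.371, -0.057], TCP at [0.267, -0.593, 0.405] pointing down, gripper open.
Joint ranges: [-2.86, 2.86], [-0.3, 2.09], [-1.38, 1.24], [0.06, 2.45], [-1.56, 4.7], [0.09, 2.05], [-2.69, 2.69]. Speed limits (rad/s): [2.57, 2.57, 3.14, 3.14, 3.14, 3.14, 3.14].

## Interface

Orientations are given as a rotation vector (axis times angle).
In Python, from cell import status, snapshot, ticket gives the robot as it stands. The module is installed in compiled form; this text tells all that it offers.
- The arm moves only by the tool play_rows, never from a script. Its arguments are lists of equal length, an entry for each row: "dp": the shift along the tool's x, y, z in cm, a list of three; "rotation": the turn, a rotation vector about the tool's x, y, z in degrees, a list of three. A call has 1 to 20 rows; each row shifts and turns the commanded pose from where the row before left it, along the tool's axes as they then stand; what a row does not reach is not made up. A row lasts 1/10 s, in which the tool goes at most 50 mm and 8.59 degrees, less where a joint would pass 70% of its speed; a pose out of reach is approached as far as the arm can. A call with a gripper value outside its range is refused whole. "grip" is the finger opening in cm, from 0 to 8.7, set as the call begins (left out, the last holds). The fingers move at their own pace and stop on an object; "newtons" is the grip in N (left out, the last holds). Time passes only in rows, so rows that do not move let the fingers close. It gives the time, the measured TCP pose, the force, the opening and the grip force at its end, in the units of the state.
- status.get_obs(): the state, without advancing time (a new reading comes with each control period).
- snapshot(name): name is "side" or "top"; returns a dict with "frame" (384x512x3 uint8, red, green, blue), "range_z" (384x512 float32, m along the optical axis (not along the pixel's ray), 0 where there is no reading), "vertical_fov" (degrees; the focal length in pixels is half the picture's height over the tangent of half this angle, whatever the lens; pixels are square), "cx", "cy" (the principal point, pixels), "cam_to_world" (4x4, takes a point from camera to world coordinates). Camera axes: x right, y down, z forward; pixel columns grow to the right and rows downward; lengths in m; the calibration is good to about 2 mm. A picture is of the moment at which its call begins.
- ticket.close_job(): hands the job in; it is judged then, once.
The state is a dict: "clock": time; "joint_positions": joint angles; "qvel": joint speeds; "effort": joint torques, N m; "tcp_pos": TCP position; "eef_rot": TCP orientation; "force": force on the tool from outside, world axes, zero at the start; "moment": the same for the moment, N m; "grip_width": opening from 0.0 (shut) to 1.0 (fully open); "grasp_force": force on a finger pad.
Only numpy, scipy, OpenCV 4.12 (cv2) and the standard library are available. Lean on these libraries where they do the work, as an engineer would, in place of code of your own. Each camera call takes 0.05 s, during which the arm holds its last target. There are 200 camera calls.

## Working session

There is one attempt and no reset: what is moved stays moved. The work goes in short steps, Python scripts to look and compute and a tool call to move; the robot and the scene stay as the last step left them, time stands still between calls to the robot, and variables do not carry over. Pictures are saved under pics/ and viewed, at most 10 in all, crops included, and the job is handed in when it is done.

Besides the shell and the picture viewer there is one more tool, called in YAML: its name, and indented under it one key for each argument. play_rows: Moves the arm, as the interface text tells. Its arguments: {"type":"object","properties":{"dp":{"type":"array","items":{"type":"array","items":{"type":"number"}}},"rotation":{"type":"array","items":{"type":"array","items":{"type":"number"}}},"grip":{"type":"number"},"newtons":{"type":"number"}},"required":["dp","rotation"]}

```bash
mkdir -p pics; cat > h.py <<'E'
import numpy as np, cv2
from cell import status, snapshot, ticket
def pts(s):
    z=s["range_z"];h,w=z.shape
    f=h/2/np.tan(np.radians(s["vertical_fov"])/2)
    u,v=np.meshgrid(np.arange(w),np.arange(h))
    P=np.stack([(u-s["cx"])*z/f,(v-s["cy"])*z/f,z,np.ones_like(z)],-1)
    P=(P@s["cam_to_world"].T)[...,:3]; P[z==0]=np.nan
    return P
def save(s,n): cv2.imwrite(n,s["frame"][...,::-1])
E
python3 - <<'E'
from h import *
o=status.get_obs(); print({k:np.round(v,3) for k,v in o.items()})
a=snapshot("top");b=snapshot("side")
np.savez("s0.npz",top=pts(a),side=pts(b))
for s in(a,b): print(s["vertical_fov"],s["cx"],s["cy"],np.round(s["cam_to_world"],3).tolist())
cv2.imwrite("pics/a.png",cv2.resize(np.vstack([a["frame"],b["frame"]])[...,::-1],(400*2,600*2))[:0+1200] if 0 else np.hstack([a["frame"],b["frame"]])[...,::-1][:, :])
save(a,"pics/top0.png");save(b,"pics/side0.png")
E
```

```text
{'clock': np.float64(0.0), 'joint_positions': array([ 1.161,  0.322, -0.07 ,  1.452,  0.023,  1.371, -0.057]), 'qvel': array([-0.001,  0.001,  0.001, -0.   , -0.   , -0.001, -0.001]), 'effort': array([-0.0000e+00, -4.9130e+01, -4.0400e-01, -3.1254e+01, -6.4000e-02,
        4.4000e-02,  0.0000e+00]), 'tcp_pos': array([ 0.267, -0.592,  0.404]), 'eef_rot': array([-3.07e+00, -6.60e-01,  1.00e-03]), 'force': array([-0.863,  0.191, -0.678]), 'moment': array([ 0.01 ,  0.036, -0.   ]), 'grasp_force': np.float64(0.0), 'grip_width': np.float64(0.998)}
51.06926295547498 255.4585249772102 181.96620468024855 [[-0.011, -0.989, 0.146, 0.469], [-1.0, 0.011, -0.006, 0.275], [0.004, -0.146, -0.989, 0.955], [0.0, 0.0, 0.0, 1.0]]
45.380315535421694 264.69211515971585 188.64593201034873 [[0.986, -0.125, 0.112, 0.458], [-0.167, -0.661, 0.732, -0.454], [-0.018, -0.74, -0.672, 0.734], [0.0, 0.0, 0.0, 1.0]]
```

View pics/top0.png

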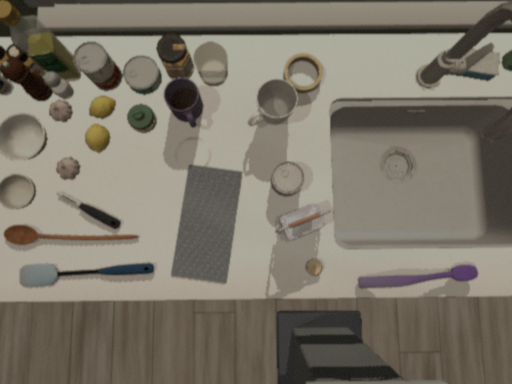

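View pics/side0.png

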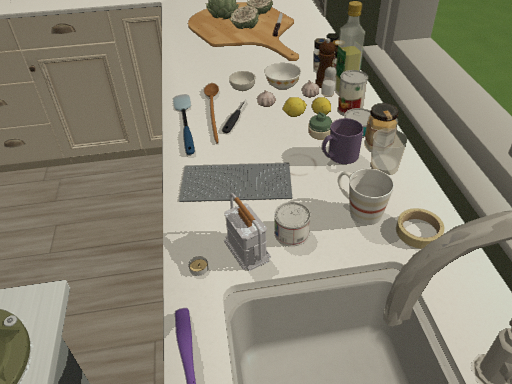

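The top view shows the mat at about (207,223), the carrier at (303,223), the food can behind it at (287,178), the tea light in front at (314,267) and the mug at (277,100). The handle therefore has to swing toward the tea light, which is toward the robot.

```bash
cat > m.py <<'E'
from h import *
d=np.load("s0.npz");T=d["top"];S=d["side"]
for n,(u,v) in dict(mat=(207,223),can=(287,178),tea=(314,267),car=(303,223),mug=(277,85)).items(): print(n,T[v,u].round(3))
A=np.vstack([T.reshape(-1,3),S.reshape(-1,3)]);A=A[np.isfinite(A).all(1)]
def rect(Q,n):
    r=cv2.minAreaRect(Q[:,:2].astype(np.float32)*1000);print(n,len(Q),[np.round(x,1) for x in r],Q[:,2].min().round(3),Q[:,2].max().round(3))
# mat by top picture grey colour
im=cv2.imread("pics/top0.png");g=im.max(2)
z=T[...,2]
m=((g<150)).astype(np.uint8);m[:, :165]=0;m[:,248:]=0;m[:160]=0;m[290:]=0
m=cv2.morphologyEx(m,cv2.MORPH_OPEN,np.ones((5,5)))
rect(T[m>0],"mat")
c=T[223,303]
for lab,B in(("top",T),("side",S)):
    B=B.reshape(-1,3);B=B[np.isfinite(B).all(1)]
    for n,c,r,lo,hi in(("can",T[178,287],.05,.05,.07),("tea",T[267,314],.03,.010,.02),("lidplate",T[223,303],.07,.080,.0895),("tinbody",T[223,303],.07,.035,.078),("grip",T[223,303],.07,.092,.107),("bar",T[223,303],.07,.110,.13)):
        q=B[(np.hypot(*(B[:,:2]-c[:2]).T)<r)&(B[:,2]>lo)&(B[:,2]<hi)]
        if len(q)>3: rect(q,lab+" "+n)
t=cv2.imread("pics/top0.png")[160:285,165:345]; s=cv2.imread("pics/side0.png")[185:285,180:320]
t=cv2.resize(t,None,fx=4,fy=4,interpolation=2);cv2.imwrite("pics/top0c.png",t)
cv2.imwrite("pics/side0c.png",cv2.resize(s,None,fx=5,fy=5,interpolation=2))
E
python3 m.py
```

```text
mat [0.513 0.384 0.006]
can [0.611 0.198 0.055]
tea [0.409 0.137 0.007]
car [0.507 0.169 0.089]
mug [0.827 0.218 0.068]
mat 6586 [array([nan, nan]), array([0., 0.]), np.float64(0.0)] nan nan
top can 860 [array([613.8, 197.3]), array([74.2, 74.2]), np.float64(70.6)] 0.051 0.062
top tea 66 [array([410.6, 138.4]), array([36.7, 35.8]), np.float64(43.4)] 0.01 0.018
top lidplate 758 [array([509.7, 178.1]), array([ 54. , 105.1]), np.float64(20.4)] 0.083 0.089
top tinbody 35 [array([501.6, 170.2]), array([ 43.8, 116.6]), np.float64(7.0)] 0.035 0.064
top grip 8 [array([511.1, 169.2]), array([  6.4, 122.7]), np.float64(20.4)] 0.099 0.106
top bar 230 [array([513.4, 169.7]), array([ 10. , 117.5]), np.float64(20.4)] 0.111 0.124
side can 816 [array([611.9, 195.3]), array([74.5, 75.2]), np.float64(22.2)] 0.05 0.06
side tea 88 [array([409.8, 135.8]), array([37.3, 38.8]), np.float64(9.2)] 0.01 0.018
side lidplate 693 [array([512.2, 166.8]), array([ 54.7, 121.2]), np.float64(21.0)] 0.08 0.089
side tinbody 573 [array([503.4, 162.1]), array([ 48.9, 120.5]), np.float64(34.7)] 0.035 0.078
side grip 126 [array([510.5, 166.9]), array([  9.2, 121.2]), np.float64(21.2)] 0.092 0.107
side bar 211 [array([512.8, 166. ]), array([ 10.1, 115.2]), np.float64(20.7)] 0.11 0.123
```

View pics/side0c.png

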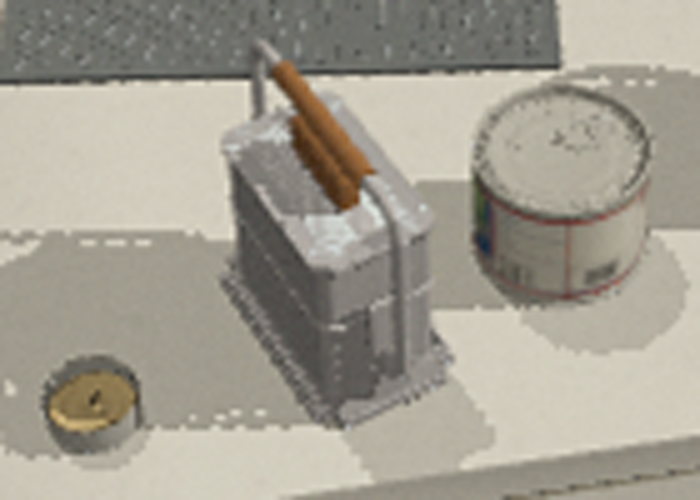

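View pics/top0c.png

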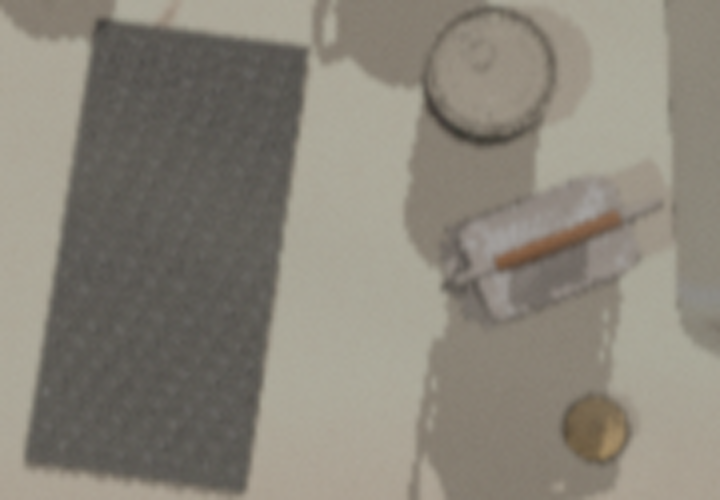

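The side crop shows the handle slightly off upright, lying almost over the lid's grip, with the tea light at lower left and the can on the right. The top crop shows the mat's corners at about (100,18), (308,47), (245,492) and (28,463), and the carrier turned about 20 degrees. I'll refine these positions next.

```bash
cat > m2.py <<'E'
from h import *
d=np.load("s0.npz")
a=np.radians(20.6);ux=np.array([np.cos(a),np.sin(a)]);uy=np.array([-ux[1],ux[0]])
c0=np.array([.5105,.1675])
for lab in("top","side"):
    B=d[lab].reshape(-1,3);B=B[np.isfinite(B).all(1)];r=B[:,:2]-c0;u=r@ux;v=r@uy;z=B[:,2]
    f=lambda m,x:np.round([np.percentile(x[m],1)*1e3,np.percentile(x[m],99)*1e3,m.sum()],1)
    near=(abs(u)<.07)&(abs(v)<.07)
    pl=near&(z>.080)&(z<.0895)&(abs(v)<.05)
    print(lab,"lid u",f(pl&(abs(v)<.035),u),"lid v",f(pl&(abs(u)<.03)&(abs(u)>.012),v),"z",np.median(z[pl]))
    b=near&(z>.112)
    print(" bar u",f(b&(abs(v)<.03),u),"v",f(b,v),"z",f(b&(abs(v)<.03),z))
    for lo,hi in((-.03,0),(0,.03)):
        m=b&(v>lo)&(v<hi);print("  bar meanu",u[m].mean()*1e3)
    m=near&(z>.094)&(z<.108)&(abs(v)<.03);
    if m.sum()>5:print(" grip u",f(m,u),"v",f(m,v),"z",f(m,z))
    g=near&(z>.004)&(z<.02);print(" base u",f(g&(abs(v)<.03),u),"v",f(g,v))
    # mat
    im=cv2.imread(f"pics/{lab}0.png").max(2);P=d[lab]
    M=((im<150)&(P[...,2]>-.004)&(P[...,2]<.014)&(P[...,1]>.28)&(P[...,1]<.5)&(P[...,0]>.34)&(P[...,0]<.69)).astype(np.uint8)
    M=cv2.morphologyEx(M,cv2.MORPH_OPEN,np.ones((3,3)));
    n,L,st,_=cv2.connectedComponentsWithStats(M);k=1+st[1:,4].argmax()
    q=P[L==k];r=cv2.minAreaRect(q[:,:2].astype(np.float32)*1000);print(" mat",r,np.median(q[:,2]))
    mg=B[(z>.085)&(z<.1)&(abs(B[:,0]-.82)<.1)&(abs(B[:,1]-.2)<.12)];print(" mug",mg.min(0),mg.max(0))
E
python3 m2.py
```

```text
top lid u [-23.5  29.5 600. ] lid v [-40.5  44.  518. ] z 0.08744624656560707
 bar u [ -1.5   8.4 140. ] v [-53.7  57.8 229. ] z [115.4 124.2 140. ]
  bar meanu 3.4521542777422978
  bar meanu 3.4682931043276026
 base u [-56.2  63.5  74. ] v [-62.5  60.2 206. ]
 mat ((535.0232543945312, 410.4996337890625), (209.3155975341797, 301.6460266113281), 80.92796325683594) 0.004700167048240944
 mug [0.7405173  0.17516632 0.08516409] [0.83263602 0.27836569 0.09974993]
side lid u [-25.6  27.5 496. ] lid v [-42.7  42.9 411. ] z 0.08678859761264907
 bar u [ -3.3   6.3 124. ] v [-57.4  53.3 206. ] z [114.4 122.7 124. ]
  bar meanu 0.4578331237444349
  bar meanu 0.23964542766344335
 grip u [-4.6  3.1 84. ] v [-21.8  18.7  84. ] z [ 94.7 107.1  84. ]
 base u [-30.9  69.9 164. ] v [-52.5  43.7 408. ]
 mat ((515.4495239257812, 383.6112365722656), (138.03875732421875, 267.71514892578125), 82.66231536865234) 0.004222140214260817
 mug [0.73893081 0.17227801 0.08502069] [0.8305705  0.27395089 0.09887257]
```

```bash
cat >> h.py <<'E'
from scipy.spatial.transform import Rotation as Ro
C=np.array([.512,.169]);A=np.radians(20.6);UX=np.array([np.cos(A),np.sin(A)]);UY=np.array([-UX[1],UX[0]])
def car(u,v,tipz): return np.r_[C+u*UX/1e3+v*UY/1e3,tipz/1e3+.182]
def down(yaw): # tool z down, tool x at yaw (deg)
    y=np.radians(yaw);x=np.array([np.cos(y),np.sin(y),0]);z=np.array([0,0,-1.]);return Ro.from_matrix(np.stack([x,np.cross(z,x),z],1))
def go(*targets): # (pos,yaw) chain: dp in tool frame cm at leg start, rotation deg
    o=status.get_obs();p=o["tcp_pos"];R=Ro.from_rotvec(o["eef_rot"])
    x=R.apply([1,0,0]);print("t",round(float(o["clock"]),2),"p",p.round(4),"yaw",np.degrees(np.arctan2(x[1],x[0])).round(2),"tilt",np.round(R.apply([0,0,1]),4),"F",o["force"].round(1),"g",o["grip_width"].round(3),o["grasp_force"].round(1))
    r=p[:2]-C;print("  tip in carrier mm u,v,z",(r@UX*1e3).round(1),(r@UY*1e3).round(1),((p[2]-.182)*1e3).round(1))
    for q,yaw in targets:
        Q=down(yaw);print("  dp cm",(R.inv().apply(q-p)*100).round(2),"rot",np.degrees((R.inv()*Q).as_rotvec()).round(1));p,R=q,Q
E
python3 - <<'E'
from h import *
s=snapshot("top");f=192/np.tan(np.radians(s["vertical_fov"])/2);M=s["cam_to_world"];q=[]
for c in((100,18),(308,47),(245,492),(28,463)):
    u,v=c[0]/4+165-.4,c[1]/4+160-.4
    d=M[:3,:3]@[(u-s["cx"])/f,(v-s["cy"])/f,1];q.append((M[:3,3]+d*(.004-M[2,3])/d[2])[:2])
q=np.array(q);print(q.round(4),q.mean(0),np.linalg.norm(q-np.roll(q,1,0),axis=1))
e=q[0]-q[3]+q[1]-q[2];print(np.degrees(np.arctan2(e[1],e[0])))
go((car(25,0,222),20.6))
E
```

```text
[[0.655  0.4275]
 [0.636  0.3025]
 [0.3762 0.3405]
 [0.394  0.4657]] [0.51531627 0.38404176] [0.26384654 0.12637125 0.26258232 0.12649332]
-8.315548988621021Traceback (most recent call last):
  File "<stdin>", line 8, in <module>
  File "h.py", line 18, in go
    x=R.apply([1,0,0]);print("t",round(float(o["clock"]),2),"p",p.round(4),"yaw",np.degrees(np.arctan2(x[1],x[0])).round(2),"tilt",np.round(R.apply([0,0,1]),4),"F",o["force"].round(1),"g",o["grip_width"].round(3),o["grasp_force"].round(1))
                                                                                                                                                                                            ^^^^^^^^^^^^^^^^^^^^^
AttributeError: 'float' object has no attribute 'round'
```

play_rows:
  dp:
    - [2.5,-2.6,0]
    - [2.8,-3,0]
    - [2.8,-3,0]
    - [2.8,-3,0]
    - [2.8,-3,0]
    - [2.8,-3,0]
    - [2.8,-3,0]
    - [2.8,-3,0]
    - [2.8,-3,0]
    - [2.8,-3,0]
  rotation:
    - [0,0,0]
    - [0,0,0]
    - [0,0,0]
    - [0,0,0]
    - [0,0,0]
    - [0,0,0]
    - [0,0,0]
    - [0,0,0]
    - [0,0,0]
    - [0,0,0]
  grip: 0
  newtons: 10

```text
clock: 1.15
tcp_pos: [0.3982, -0.207, 0.4046]
eef_rot: [3.071, 0.661, -0.0]
force: [-0.0, -0.1, -0.2]
grip_width: 0.173
grasp_force: 0.0
```

```bash
sed -i 's/o\["force"\].round(1),"g",o\["grip_width"\].round(3),o\["grasp_force"\].round(1)/np.round(o["force"],1),"g",round(float(o["grip_width"]),3),round(float(o["grasp_force"]),1)/' h.py
python3 - <<'E'
from h import *
go((car(28,0,200),20.6))
E
```

```text
t 1.15 p [ 0.3982 -0.207   0.4046] yaw 24.28 tilt [-0.e+00 -4.e-04 -1.e+00] F [-0.  -0.1 -0.2] g 0.173 0.0
  tip in carrier mm u,v,z -238.8 -311.9 222.6
  dp cm [ 28.63 -29.42   2.25] rot [0.  0.  3.7]
```

play_rows:
  dp:
    - [2.9,-2.9,0]
    - [2.9,-2.9,0]
    - [2.9,-2.9,0]
    - [2.9,-2.9,0]
    - [2.9,-2.9,0]
    - [2.9,-2.9,0]
    - [2.9,-2.9,0]
    - [2.9,-2.9,0]
    - [2.9,-2.9,0]
    - [2.53,-3.32,2]
    - [0,0,0]
    - [0,0,0]
  rotation:
    - [0,0,0]
    - [0,0,0]
    - [0,0,0]
    - [0,0,0]
    - [0,0,0]
    - [0,0,0]
    - [0,0,0]
    - [0,0,0]
    - [0,0,0]
    - [0,0,3.7]
    - [0,0,0]
    - [0,0,0]

```text
clock: 2.35
tcp_pos: [0.5376, 0.1781, 0.3837]
eef_rot: [-3.09, -0.566, 0.004]
force: [0.3, 0.1, 0.2]
grip_width: 0.003
grasp_force: 0.0
```

```bash
python3 - <<'E'
from h import *
go((car(28,0,112),20.6))
E
```

```text
t 2.35 p [0.5376 0.1781 0.3837] yaw 20.77 tilt [-0.0025 -0.     -1.    ] F [0.3 0.1 0.2] g 0.003 0.0
  tip in carrier mm u,v,z 27.1 -0.5 201.7
  dp cm [ 0.11 -0.04  8.97] rot [-0.   0.1  0.2]
```

play_rows:
  dp:
    - [0.05,0,3]
    - [0.05,0,3]
    - [0,0,3]
    - [0,0,0]
    - [-1,0,0.1]
    - [-1,0,0.1]
    - [-1,0,0.1]
    - [-0.8,0,0.1]
    - [0,0,0]
  rotation:
    - [0,0,0]
    - [0,0,0]
    - [0,0,0]
    - [0,0,0]
    - [0,0,0]
    - [0,0,0]
    - [0,0,0]
    - [0,0,0]
    - [0,0,0]

```text
clock: 3.25
tcp_pos: [0.5023, 0.1637, 0.2912]
eef_rot: [3.089, 0.561, 0.0]
force: [0.3, -0.3, -0.6]
grip_width: 0.008
grasp_force: 0.0
```

```bash
python3 - <<'E'
from h import *
go((car(-22,0,102.5),20.6),(car(-52,0,79),20.6))
E
```

```text
t 3.25 p [0.5023 0.1637 0.2912] yaw 20.57 tilt [ 5.0e-04 -1.6e-03 -1.0e+00] F [ 0.3 -0.3 -0.6] g 0.008 0.0
  tip in carrier mm u,v,z -11.0 -1.6 109.2
  dp cm [-1.1  -0.16  0.67] rot [ 0.1  0.  -0. ]
  dp cm [-3.    0.    2.35] rot [0. 0. 0.]
```

```bash
cat > bar.py <<'E'
from h import *
s=snapshot("side");P=pts(s);im=s["frame"].astype(int)
r=P[...,:2]-C;u=r@UX*1e3;v=r@UY*1e3;z=P[...,2]*1e3
wood=(im[...,0]-im[...,2]>40)&(abs(v)<45)&(abs(u)<110)&(z>16)
print("wood",wood.sum())
import sys
b=wood&((z>109)|(u<-20))
print("bar u,z",np.nanmedian(u[b]),np.nanmedian(z[b]),"u range",np.percentile(u[b],[5,95]).round(1),"z",np.percentile(z[b],[5,95]).round(1),"angle",np.arctan2(-np.nanmedian(u[b]),np.nanmedian(z[b])-30))
save(s,"pics/%s.png"%sys.argv[1])
E
python3 bar.py b1
```

```text
wood 263
bar u,z -29.659457643394163 116.98882998405969 u range [-45.1   8.3] z [113.1 216.7] angle 0.3285961643094856
```

play_rows:
  dp:
    - [-0.5,-0.1,0.2]
    - [-0.5,-0.1,0.2]
    - [-0.5,0,0.4]
    - [-0.9,0,0.7]
    - [-1.0,0,1.0]
    - [-0.6,0,0.6]
    - [0,0,0]
    - [0,0,-3]
    - [-2,0,-0.5]
    - [0,0,0]
  rotation:
    - [0,0,0]
    - [0,0,0]
    - [0,0,0]
    - [0,0,0]
    - [0,0,0]
    - [0,0,0]
    - [0,0,0]
    - [0,0,0]
    - [0,0,0]
    - [0,0,0]

```text
clock: 4.3
tcp_pos: [0.4457, 0.1447, 0.2955]
eef_rot: [3.089, 0.56, 0.0]
force: [-0.4, -1.0, -0.6]
grip_width: 0.007
grasp_force: 0.0
```

```bash
python3 bar.py b2; python3 - <<'E'
from h import *
go((car(-70,0,100),20.6),(car(-82,0,34),20.6))
E
```

```text
wood 218
bar u,z -70.47363207515325 198.41888124335418 u range [-105.2  -48.4] z [ 85.1 226. ] angle 0.396303373812255
t 4.35 p [0.4463 0.1446 0.295 ] yaw 20.55 tilt [ 8.0e-04 -1.6e-03 -1.0e+00] F [0.2 0.  0.1] g 0.008 0.0
  tip in carrier mm u,v,z -70.1 0.3 113.0
  dp cm [0.01 0.03 1.3 ] rot [ 0.1 -0.  -0.1]
  dp cm [-1.2  0.   6.6] rot [0. 0. 0.]
```

play_rows:
  dp:
    - [0,0,2]
    - [0,0,1]
    - [-0.3,0,1]
    - [-0.4,0,1.3]
    - [-0.4,0,1.3]
    - [-0.1,0,1]
    - [0,0,0.5]
    - [0,0,0]
  rotation:
    - [0,0,0]
    - [0,0,0]
    - [0,0,0]
    - [0,0,0]
    - [0,0,0]
    - [0,0,0]
    - [0,0,0]
    - [0,0,0]

```text
clock: 5.15
tcp_pos: [0.4349, 0.1408, 0.2144]
eef_rot: [3.089, 0.561, -0.006]
force: [-8.1, -1.8, 15.2]
grip_width: 0.004
grasp_force: 7.3
```

```bash
python3 - <<'E'
from h import *
go((car(-82,0,31),20.6))
E
```

```text
t 5.15 p [0.4349 0.1408 0.2144] yaw 20.59 tilt [-0.0034 -0.0022 -1.    ] F [-8.1 -1.8 15.2] g 0.004 7.3
  tip in carrier mm u,v,z -82.1 0.7 32.4
  dp cm [0.01 0.07 0.14] rot [ 0.1  0.2 -0. ]
```

play_rows:
  dp:
    - [0,0,-4.3]
    - [0,0,-5]
    - [4.1,0,0]
    - [4.1,0,0]
    - [0,0,0]
    - [0,0,0]
    - [0,0,0]
    - [0,0,0]
    - [0,0,0]
    - [0,0,0]
    - [0,0,0]
    - [0,0,0]
    - [0,0,0]
    - [0,0,0]
    - [0,0,0]
    - [0,0,0]
  rotation:
    - [0,0,0]
    - [0,0,0]
    - [0,0,0]
    - [0,0,0]
    - [0,0,-8.2]
    - [0,0,-8.2]
    - [0,0,-8.2]
    - [0,0,-8.2]
    - [0,0,-8.2]
    - [0,0,-8.2]
    - [0,0,-8.2]
    - [0,0,-8.2]
    - [0,0,-8.2]
    - [0,0,-8.2]
    - [0,0,-8]
    - [0,0,0]
  grip: 4.5

```text
clock: 6.75
tcp_pos: [0.5122, 0.1694, 0.3064]
eef_rot: [-1.788, -2.582, -0.001]
force: [-0.5, 0.2, 0.8]
grip_width: 0.517
grasp_force: 0.0
```

```bash
python3 bar.py b3; python3 - <<'E'
from h import *
go((car(0,0,90),110.6))
E
```

```text
wood 459
bar u,z -45.32709168022882 218.34900756430255 u range [-90.3  44.5] z [ 29.6 323.6] angle 0.2361640209794608
t 6.8 p [0.5122 0.1694 0.3064] yaw 110.4 tilt [-3.e-04  5.e-04 -1.e+00] F [ 0.3 -0.6  0.6] g 0.515 0.0
  tip in carrier mm u,v,z 0.3 0.3 124.4
  dp cm [-0.03 -0.03  3.44] rot [-0.  -0.  -0.2]
```

View pics/b3.png

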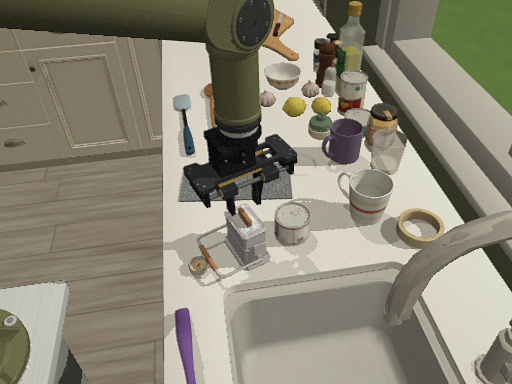

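The handle now lies level toward the robot at about (207,257), clear of the tea light at (198,267). The gripper is above the lid's grip at (245,215), so I'll go down and take the lid.

play_rows:
  dp:
    - [0,0,1.5]
    - [0,0,1]
    - [0,0,0.9]
    - [0,0,0]
  rotation:
    - [0,0,0]
    - [0,0,0]
    - [0,0,0]
    - [0,0,0]

```text
clock: 7.2
tcp_pos: [0.5113, 0.1692, 0.2708]
eef_rot: [-1.788, -2.581, 0.004]
force: [-0.6, -0.7, -0.1]
grip_width: 0.519
grasp_force: 0.0
```

play_rows:
  dp:
    - [0,0,0]
    - [0,0,0]
    - [0,0,0]
    - [0,0,0]
    - [0,0,0]
    - [0,0,0]
  rotation:
    - [0,0,0]
    - [0,0,0]
    - [0,0,0]
    - [0,0,0]
    - [0,0,0]
    - [0,0,0]
  grip: 0
  newtons: 15

```text
clock: 7.8
tcp_pos: [0.5121, 0.1695, 0.2729]
eef_rot: [1.789, 2.582, 0.0]
force: [0.1, -1.9, 1.0]
grip_width: 0.116
grasp_force: 15.0
```

```bash
cat >> h.py <<'E'
MC=np.array([.5153,.384]);MA=np.radians(-8)
def mat(k,tipz): return np.r_[MC+k/1e3*np.array([np.cos(MA),np.sin(MA)]),tipz/1e3+.182]
E
python3 - <<'E'
from h import *
go((car(0,0,190),110.6),(mat(84,190),82),(mat(84,90-76+6),82))
E
```

```text
t 7.8 p [0.5121 0.1695 0.2729] yaw 110.58 tilt [ 3.e-04 -1.e-04 -1.e+00] F [ 0.1 -1.9  1. ] g 0.116 15.0
  tip in carrier mm u,v,z 0.3 0.4 90.9
  dp cm [-0.04 -0.03 -9.91] rot [ 0.  0. -0.]
  dp cm [15.99 15.25  0.  ] rot [ 0.   0.  28.6]
  dp cm [ 0.  0. 17.] rot [0. 0. 0.]
```

play_rows:
  dp:
    - [0,0,-0.8]
    - [0,0,-1.2]
    - [0,0,-2]
    - [0,0,-2]
    - [2,1.9,0]
    - [2.8,2.7,0]
    - [2.8,2.7,0]
    - [2.8,2.7,0]
    - [2.8,2.7,0]
    - [1.8,1.7,0]
    - [1,0.85,0]
    - [0,0,0]
    - [0,0,0]
    - [0,0,0]
    - [0,0,0]
    - [0,0,0]
    - [0,0,0]
  rotation:
    - [0,0,0]
    - [0,0,0]
    - [0,0,0]
    - [0,0,0]
    - [0,0,0]
    - [0,0,0]
    - [0,0,0]
    - [0,0,0]
    - [0,0,0]
    - [0,0,0]
    - [0,0,0]
    - [0,0,7.2]
    - [0,0,7.2]
    - [0,0,7.2]
    - [0,0,7]
    - [0,0,0]
    - [0,0,0]

```text
clock: 9.5
tcp_pos: [0.5987, 0.3729, 0.3335]
eef_rot: [2.368, 2.064, 0.001]
force: [-0.3, -0.6, -0.5]
grip_width: 0.112
grasp_force: 15.0
```

```bash
python3 - <<'E'
from h import *
go((mat(84,19),82))
P=snapshot("side");Q=pts(P);save(P,"pics/c1.png");
for T in(mat(84,0),):
  m=(np.hypot(Q[...,0]-T[0],Q[...,1]-T[1])<.055)&(Q[...,2]>.1)&(Q[...,2]<.165);q=Q[m];print(len(q),q.min(0),q.max(0),np.histogram(q[:,2],12))
E
```

```text
t 9.5 p [0.5987 0.3729 0.3335] yaw 82.14 tilt [ 6.e-04  4.e-04 -1.e+00] F [-0.3 -0.6 -0.5] g 0.112 15.0
  tip in carrier mm u,v,z 152.8 160.4 151.5
  dp cm [-0.07 -0.02 13.25] rot [ 0.  -0.   0.1]
500 [0.56675976 0.32507915 0.13467518] [0.62933748 0.41529114 0.16499604] (array([  4,   8,   4,   6, 150, 231,  13,  14,  14,   6,  17,  33]), array([0.13467518, 0.13720192, 0.13972866, 0.14225539, 0.14478213,
       0.14730887, 0.14983561, 0.15236235, 0.15488909, 0.15741582,
       0.15994256, 0.1624693 , 0.16499604]))
```

play_rows:
  dp:
    - [0,0,3]
    - [0,0,4]
    - [0,0,3.5]
    - [0,0,1.5]
    - [0,0,0.6]
    - [0,0,0.3]
    - [0,0,0.2]
    - [0,0,0.1]
    - [0,0,0]
  rotation:
    - [0,0,0]
    - [0,0,0]
    - [0,0,0]
    - [0,0,0]
    - [0,0,0]
    - [0,0,0]
    - [0,0,0]
    - [0,0,0]
    - [0,0,0]

```text
clock: 10.45
tcp_pos: [0.5989, 0.3732, 0.2019]
eef_rot: [2.371, 2.06, 0.003]
force: [-0.2, 1.1, -0.9]
grip_width: 0.117
grasp_force: 15.0
```

```bash
python3 - <<'E'
from h import *
go((mat(84,18),82))
E
```

```text
t 10.45 p [0.5989 0.3732 0.2019] yaw 81.98 tilt [ 1.5e-03  7.0e-04 -1.0e+00] F [-0.2  1.1 -0.9] g 0.117 15.0
  tip in carrier mm u,v,z 153.1 160.5 19.9
  dp cm [-0.09 -0.03  0.19] rot [ 0.1 -0.1 -0. ]
```

play_rows:
  dp:
    - [0,0,0.08]
    - [0,0,0.06]
    - [0,0,0]
  rotation:
    - [0,0,0]
    - [0,0,0]
    - [0,0,0]

```text
clock: 10.75
tcp_pos: [0.5989, 0.3732, 0.201]
eef_rot: [2.371, 2.06, 0.002]
force: [-0.5, -0.4, 5.8]
grip_width: 0.114
grasp_force: 15.0
```

play_rows:
  dp:
    - [0,0,0]
    - [0,0,0]
    - [0,0,0]
    - [0,0,-2]
    - [0,0,-4]
    - [0,0,-4]
    - [0,0,-3]
  rotation:
    - [0,0,0]
    - [0,0,0]
    - [0,0,0]
    - [0,0,0]
    - [0,0,0]
    - [0,0,0]
    - [0,0,0]
  grip: 4

```text
clock: 11.45
tcp_pos: [0.5985, 0.3735, 0.3337]
eef_rot: [2.371, 2.061, 0.006]
force: [-1.2, 0.0, -0.4]
grip_width: 0.452
grasp_force: 0.0
```

```bash
python3 - <<'E'
from h import *
go((car(0,0,149),110.6),(car(0,0,62),110.6))
o=status.get_obs();print(o["joint_positions"])
P=snapshot("top");Q=pts(P);save(P,"pics/d1.png")
r=Q[...,:2]-C;u=r@UX*1e3;v=r@UY*1e3;z=Q[...,2]*1e3
m=(abs(u)<45)&(abs(v)<39)&(z>78)&(z<92);print("tin u",np.percentile(u[m],[1,99]),"v",np.percentile(v[m],[1,99]),np.median(z[m]),m.sum())
E
```

```text
t 11.45 p [0.5985 0.3735 0.3337] yaw 82.0 tilt [ 0.0027  0.0024 -1.    ] F [-1.2  0.  -0.4] g 0.452 0.0
  tip in carrier mm u,v,z 152.9 161.0 151.7
  dp cm [-21.46  -5.72   0.2 ] rot [  0.2  -0.1 -28.6]
  dp cm [0.  0.  8.7] rot [0. 0. 0.]
[-0.00956637  0.6332766  -0.88924334  1.36221423  0.48865851  1.36809921
 -1.03610253]Traceback (most recent call last):
  File "<stdin>", line 6, in <module>
    return _quantile_unchecked(
        a, q, axis, out, overwrite_input, method, keepdims, weights)
    return _ureduce(a,
                    func=_quantile_ureduce_func,
    ...<5 lines>...
                    overwrite_input=overwrite_input,
                    method=method)
    r = func(a, **kwargs)
    result = _quantile(arr,
                       quantiles=q,
    ...<2 lines>...
                       out=out,
                       weights=wgt)
    slices_having_nans = np.isnan(arr[-1, ...])
                                  ~~~^^^^^^^^^
IndexError: index -1 is out of bounds for axis 0 with size 0
```

play_rows:
  dp:
    - [-3,-0.8,0]
    - [-4,-1.05,0]
    - [-4,-1.05,0]
    - [-4,-1.05,0]
    - [-4,-1.1,0.1]
    - [-2.46,-0.67,0.1]
    - [0,0,0]
    - [0,0,0]
    - [0,0,0]
    - [0,0,0]
    - [0,0,0]
  rotation:
    - [0,0,0]
    - [0,0,0]
    - [0,0,0]
    - [0,0,0]
    - [0,0,0]
    - [0,0,0]
    - [0,0,-7.2]
    - [0,0,-7.2]
    - [0,0,-7.2]
    - [0,0,-7]
    - [0,0,0]
  grip: 7.2

```text
clock: 12.6
tcp_pos: [0.5119, 0.1687, 0.3282]
eef_rot: [1.787, 2.583, 0.001]
force: [0.1, 0.2, -0.1]
grip_width: 0.833
grasp_force: 0.0
```

```bash
cat > chk.py <<'E'
from h import *
import sys
zt=float(sys.argv[1])
P=snapshot("side");Q=pts(P);save(P,"pics/%s.png"%sys.argv[2])
r=Q[...,:2]-C;u=r@UX*1e3;v=r@UY*1e3;z=Q[...,2]*1e3
m=(abs(u)<45)&(abs(v)<39)&(abs(z-zt)<5);print("tin u",np.percentile(u[m],[1,99]),"v",np.percentile(v[m],[1,99]),np.median(z[m]),m.sum())
if len(sys.argv)>3:
    a=np.radians(-8);r=Q[...,:2]-MC;x=r[...,0]*np.cos(a)+r[...,1]*np.sin(a);y=-r[...,0]*np.sin(a)+r[...,1]*np.cos(a)
    for k in(84,0,-84):
        m=(abs(x*1e3-k)<42)&(abs(y)<.06)&(z>9)&(z<60)
        if m.sum()>20: print("mat",k,"x",np.percentile(x[m]*1e3,[1,99]).round(1),"y",np.percentile(y[m]*1e3,[1,99]).round(1),"ztop",np.percentile(z[m],98).round(1))
go((car(0,0,zt-24),110.6))
E
python3 chk.py 84 d2 1
```

```text
tin u [-27.44068655  25.18232947] v [-38.47947219  38.42101853] 83.68743699309633 225
mat 84 x [ 74.9 110.3] y [-44.4  23.3] ztop 34.7
t 12.65 p [0.5119 0.1687 0.3281] yaw 110.46 tilt [ 8.e-04 -0.e+00 -1.e+00] F [ 0.4  0.1 -0.4] g 0.828 0.0
  tip in carrier mm u,v,z -0.2 -0.3 146.1
  dp cm [0.03 0.01 8.61] rot [ 0.   0.  -0.1]
```

play_rows:
  dp:
    - [0,0,2.5]
    - [0,0,2.5]
    - [0,0,2]
    - [0,0,1.6]
    - [0,0,0]
  rotation:
    - [0,0,0]
    - [0,0,0]
    - [0,0,0]
    - [0,0,0]
    - [0,0,0]

```text
clock: 13.15
tcp_pos: [0.5112, 0.1681, 0.2396]
eef_rot: [-1.789, -2.58, 0.004]
force: [0.8, 0.6, 0.0]
grip_width: 0.83
grasp_force: 0.0
```

play_rows:
  dp:
    - [0,0,0]
    - [0,0,0]
    - [0,0,0]
    - [0,0,0]
    - [0,0,0]
  rotation:
    - [0,0,0]
    - [0,0,0]
    - [0,0,0]
    - [0,0,0]
    - [0,0,0]
  grip: 0
  newtons: 15

```text
clock: 13.65
tcp_pos: [0.5124, 0.1685, 0.2421]
eef_rot: [1.789, 2.581, 0.001]
force: [-0.8, -0.4, 4.5]
grip_width: 0.575
grasp_force: 15.0
```

```bash
python3 - <<'E'
from h import *
go((car(0,0,140),110.6),(mat(0,140),82),(mat(0,61-48+4),82))
E
```

```text
t 13.65 p [0.5124 0.1685 0.2421] yaw 110.56 tilt [ 1.3e-03 -1.0e-04 -1.0e+00] F [-0.8 -0.4  4.5] g 0.575 15.0
  tip in carrier mm u,v,z 0.1 -0.6 60.1
  dp cm [ 0.06 -0.01 -7.99] rot [ 0.1  0.  -0. ]
  dp cm [20.01  7.87  0.  ] rot [ 0.   0.  28.6]
  dp cm [ 0.   0.  12.3] rot [0. 0. 0.]
```

play_rows:
  dp:
    - [0,0,-0.6]
    - [0,0,-1]
    - [0,0,-1.6]
    - [0,0,-2.4]
    - [0,0,-2.4]
    - [2,0.8,0]
    - [3.3,1.3,0]
    - [3.6,1.4,0]
    - [3.6,1.4,0]
    - [3.6,1.4,0]
    - [2.4,0.95,0]
    - [1.5,0.6,0]
    - [0,0,0]
    - [0,0,0]
    - [0,0,0]
    - [0,0,0]
    - [0,0,0]
    - [0,0,0]
  rotation:
    - [0,0,0]
    - [0,0,0]
    - [0,0,0]
    - [0,0,0]
    - [0,0,0]
    - [0,0,0]
    - [0,0,0]
    - [0,0,0]
    - [0,0,0]
    - [0,0,0]
    - [0,0,0]
    - [0,0,0]
    - [0,0,7.2]
    - [0,0,7.2]
    - [0,0,7.2]
    - [0,0,7]
    - [0,0,0]
    - [0,0,0]

```text
clock: 15.45
tcp_pos: [0.5152, 0.3832, 0.3222]
eef_rot: [2.368, 2.064, 0.001]
force: [1.0, 0.0, -1.3]
grip_width: 0.576
grasp_force: 15.0
```

```bash
python3 - <<'E'
from h import *
go((mat(0,16),82))
print(status.get_obs()["joint_positions"])
P=snapshot("side");save(P,"pics/e1.png");cv2.imwrite("pics/e1c.png",cv2.resize(P["frame"][100:300,160:340,::-1],None,fx=3,fy=3))
E
```

```text
t 15.45 p [0.5152 0.3832 0.3222] yaw 82.15 tilt [ 7.e-04  3.e-04 -1.e+00] F [ 1.   0.  -1.3] g 0.576 15.0
  tip in carrier mm u,v,z 78.4 199.4 140.2
  dp cm [ 7.000e-02 -1.000e-02  1.242e+01] rot [ 0.  -0.   0.1]
[ 0.00198799  0.51143222 -0.91461823  1.55162829  0.41652741  1.28441251
 -1.10658174]
```

View pics/e1c.png

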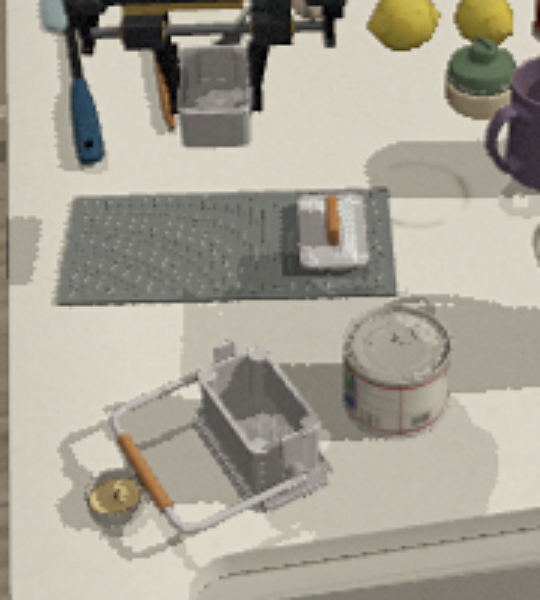

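The lid stands on the mat at crop (332,232). The shallow tin hangs level in the gripper at (213,100), the deep tin is still in the carrier, and the handle is down at (145,470) beside the tea light. I'll lower the shallow tin.

play_rows:
  dp:
    - [0,0,3]
    - [0,0,3.5]
    - [0,0,3]
    - [0,0,1.5]
    - [0,0,0.7]
    - [0,0,0.3]
    - [0,0,0.2]
    - [0,0,0.1]
    - [0,0,0.1]
    - [0,0,0]
  rotation:
    - [0,0,0]
    - [0,0,0]
    - [0,0,0]
    - [0,0,0]
    - [0,0,0]
    - [0,0,0]
    - [0,0,0]
    - [0,0,0]
    - [0,0,0]
    - [0,0,0]

```text
clock: 16.5
tcp_pos: [0.5155, 0.3835, 0.1982]
eef_rot: [2.371, 2.061, 0.003]
force: [0.3, 0.5, 0.6]
grip_width: 0.571
grasp_force: 15.0
```

play_rows:
  dp:
    - [0,0,0.07]
    - [0,0,0]
  rotation:
    - [0,0,0]
    - [0,0,0]

```text
clock: 16.7
tcp_pos: [0.5155, 0.3836, 0.1981]
eef_rot: [2.371, 2.06, 0.002]
force: [-0.6, -1.7, 6.5]
grip_width: 0.574
grasp_force: 15.0
```

play_rows:
  dp:
    - [0,0,0]
    - [0,0,0]
    - [0,0,0]
    - [0,0,-1.5]
    - [0,0,-3]
    - [0,0,-4]
    - [0,0,-2]
  rotation:
    - [0,0,0]
    - [0,0,0]
    - [0,0,0]
    - [0,0,0]
    - [0,0,0]
    - [0,0,0]
    - [0,0,0]
  grip: 6.3

```text
clock: 17.4
tcp_pos: [0.5154, 0.3843, 0.3061]
eef_rot: [2.371, 2.061, 0.008]
force: [0.1, 0.9, 1.0]
grip_width: 0.722
grasp_force: 0.0
```

```bash
python3 - <<'E'
from h import *
go((car(0,0,121),110.6))
E
```

```text
t 17.4 p [0.5154 0.3843 0.3061] yaw 82.01 tilt [ 0.0037  0.0031 -1.    ] F [0.1 0.9 1. ] g 0.722 0.0
  tip in carrier mm u,v,z 78.9 200.3 124.1
  dp cm [-21.36   2.66   0.25] rot [  0.2  -0.2 -28.6]
```

play_rows:
  dp:
    - [-3,0.4,0]
    - [-4,0.5,0]
    - [-4,0.5,0]
    - [-4,0.5,0]
    - [-4,0.5,0]
    - [-2.36,0.26,0]
    - [0,0,0]
    - [0,0,0]
    - [0,0,0]
    - [0,0,0]
    - [0,0,0]
  rotation:
    - [0,0,0]
    - [0,0,0]
    - [0,0,0]
    - [0,0,0]
    - [0,0,0]
    - [0,0,0]
    - [0,0,-7.2]
    - [0,0,-7.2]
    - [0,0,-7.2]
    - [0,0,-7]
    - [0,0,0]
  grip: 7.2

```text
clock: 18.5
tcp_pos: [0.5117, 0.1682, 0.3024]
eef_rot: [1.788, 2.583, 0.001]
force: [-1.1, -0.1, 0.8]
grip_width: 0.831
grasp_force: 0.0
```

```bash
python3 chk.py 52 f1 1
```

```text
tin u [-27.73756548  25.31576329] v [-38.70353501  38.87266186] 51.635536182103365 216
mat 84 x [ 79.3 110.2] y [-44.5 -14.7] ztop 17.7
mat 0 x [-16.4  24.3] y [-45.9 -36.5] ztop 42.1
t 18.55 p [0.5117 0.1682 0.3023] yaw 110.45 tilt [ 6.e-04  1.e-04 -1.e+00] F [-0.6  0.1  0.5] g 0.825 0.0
  tip in carrier mm u,v,z -0.6 -0.7 120.3
  dp cm [0.07 0.05 9.23] rot [ 0.   0.  -0.2]
```

play_rows:
  dp:
    - [0.07,0.05,2.5]
    - [0,0,3]
    - [0,0,2.2]
    - [0,0,1.5]
    - [0,0,0]
  rotation:
    - [0,0,0]
    - [0,0,0]
    - [0,0,0]
    - [0,0,0]
    - [0,0,0]

```text
clock: 19.05
tcp_pos: [0.5112, 0.1686, 0.2081]
eef_rot: [-1.789, -2.58, 0.004]
force: [-0.3, 0.5, -0.5]
grip_width: 0.828
grasp_force: 0.0
```

play_rows:
  dp:
    - [0,0,0]
    - [0,0,0]
    - [0,0,0]
    - [0,0,0]
    - [0,0,0]
  rotation:
    - [0,0,0]
    - [0,0,0]
    - [0,0,0]
    - [0,0,0]
    - [0,0,0]
  grip: 0
  newtons: 15

```text
clock: 19.55
tcp_pos: [0.5123, 0.1689, 0.2105]
eef_rot: [1.789, 2.581, 0.001]
force: [0.0, 0.3, 6.1]
grip_width: 0.57
grasp_force: 15.0
```

```bash
python3 - <<'E'
from h import *
go((car(0,0,128),110.6),(mat(-84,128),82),(mat(-84,28-6+4),82))
E
```

```text
t 19.55 p [0.5123 0.1689 0.2105] yaw 110.56 tilt [ 1.4e-03 -2.0e-04 -1.0e+00] F [0.  0.3 6.1] g 0.57 15.0
  tip in carrier mm u,v,z 0.3 -0.2 28.5
  dp cm [ 0.02 -0.02 -9.95] rot [ 0.1  0.  -0. ]
  dp cm [24.03  0.5   0.  ] rot [ 0.   0.  28.6]
  dp cm [ 0.   0.  10.2] rot [0. 0. 0.]
```

play_rows:
  dp:
    - [0,0,-0.6]
    - [0,0,-1]
    - [0,0,-1.8]
    - [0,0,-2.6]
    - [0,0,-2.6]
    - [0,0,-1.4]
    - [2,0,0]
    - [3.5,0.1,0]
    - [4,0.1,0]
    - [4,0.1,0]
    - [4,0.1,0]
    - [4,0.1,0]
    - [2.5,0,0]
    - [0,0,0]
    - [0,0,0]
    - [0,0,0]
    - [0,0,0]
    - [0,0,0]
    - [0,0,0]
  rotation:
    - [0,0,0]
    - [0,0,0]
    - [0,0,0]
    - [0,0,0]
    - [0,0,0]
    - [0,0,0]
    - [0,0,0]
    - [0,0,0]
    - [0,0,0]
    - [0,0,0]
    - [0,0,0]
    - [0,0,0]
    - [0,0,0]
    - [0,0,7.2]
    - [0,0,7.2]
    - [0,0,7.2]
    - [0,0,7]
    - [0,0,0]
    - [0,0,0]

```text
clock: 21.45
tcp_pos: [0.4322, 0.3952, 0.3099]
eef_rot: [2.368, 2.064, 0.0]
force: [0.4, -0.4, -1.3]
grip_width: 0.573
grasp_force: 15.0
```

```bash
python3 - <<'E'
from h import *
go((mat(-84,26.5),82))
E
```

```text
t 21.45 p [0.4322 0.3952 0.3099] yaw 82.15 tilt [ 3.e-04 -2.e-04 -1.e+00] F [ 0.4 -0.4 -1.3] g 0.573 15.0
  tip in carrier mm u,v,z 4.9 239.8 127.9
  dp cm [ 0.05 -0.02 10.14] rot [0.  0.  0.1]
```

play_rows:
  dp:
    - [0,0,3]
    - [0,0,3]
    - [0,0,2]
    - [0,0,1]
    - [0,0,0.5]
    - [0,0,0.3]
    - [0,0,0.2]
    - [0,0,0.1]
    - [0,0,0]
  rotation:
    - [0,0,0]
    - [0,0,0]
    - [0,0,0]
    - [0,0,0]
    - [0,0,0]
    - [0,0,0]
    - [0,0,0]
    - [0,0,0]
    - [0,0,0]

```text
clock: 22.35
tcp_pos: [0.4324, 0.3954, 0.2092]
eef_rot: [2.371, 2.061, 0.001]
force: [-0.3, -0.5, -1.3]
grip_width: 0.569
grasp_force: 15.0
```

play_rows:
  dp:
    - [0,0,0.08]
    - [0,0,0]
  rotation:
    - [0,0,0]
    - [0,0,0]

```text
clock: 22.55
tcp_pos: [0.4324, 0.3955, 0.2085]
eef_rot: [2.371, 2.061, 0.001]
force: [-0.9, -0.8, 3.2]
grip_width: 0.574
grasp_force: 15.0
```

Contact at the expected height. I'll let go, back off and look.

play_rows:
  dp:
    - [0,0,0]
    - [0,0,0]
    - [0,0,0]
    - [0,0,-1.5]
    - [0,0,-3]
    - [0,0,-4]
    - [0,0,-4]
    - [0,0,-4]
    - [0,0,-3]
    - [-4,-2,0]
    - [-4,-2,0]
    - [-4,-2,0]
    - [-4,-2,0]
    - [-4,-2,0]
    - [-4,-2,0]
    - [0,0,0]
    - [0,0,0]
  rotation:
    - [0,0,0]
    - [0,0,0]
    - [0,0,0]
    - [0,0,0]
    - [0,0,0]
    - [0,0,0]
    - [0,0,0]
    - [0,0,0]
    - [0,0,0]
    - [0,0,0]
    - [0,0,0]
    - [0,0,0]
    - [0,0,0]
    - [0,0,0]
    - [0,0,0]
    - [0,0,0]
    - [0,0,0]
  grip: 6.3

```text
clock: 24.25
tcp_pos: [0.3115, 0.2258, 0.4084]
eef_rot: [2.359, 2.054, 0.011]
force: [0.2, -0.2, -0.7]
grip_width: 0.724
grasp_force: 0.0
```

```bash
python3 - <<'E'
from h import *
go()
P=snapshot("side");T=snapshot("top");cv2.imwrite("pics/z.png",np.hstack([cv2.resize(x,(400,400)) for x in (P["frame"][140:290,170:320,::-1],T["frame"][150:330,160:340,::-1])]))
Q=pts(P);a=MA
r=Q[...,:2]-MC;x=(r[...,0]*np.cos(a)+r[...,1]*np.sin(a))*1e3;y=(-r[...,0]*np.sin(a)+r[...,1]*np.cos(a))*1e3;z=Q[...,2]*1e3
for k in(84,0,-84):
    m=(abs(x-k)<42)&(abs(y)<60)&(z>12)&(z<60);print(k,np.percentile(x[m],[1,99]).round(1),np.percentile(y[m],[1,99]).round(1),np.percentile(z[m],98).round(1))
E
```

```text
t 24.25 p [0.3115 0.2258 0.4084] yaw 82.09 tilt [ 0.0144 -0.0057 -0.9999] F [ 0.2 -0.2 -0.7] g 0.724 0.0
  tip in carrier mm u,v,z -167.7 123.7 226.4
84 [ 57.1 109.9] [-44.9  41.8] 33.5
0 [-25.6  24.3] [-44.8  42.5] 41.7
-84 [-109.6  -58.6] [-44.9  43. ] 51.8
```

View pics/z.png

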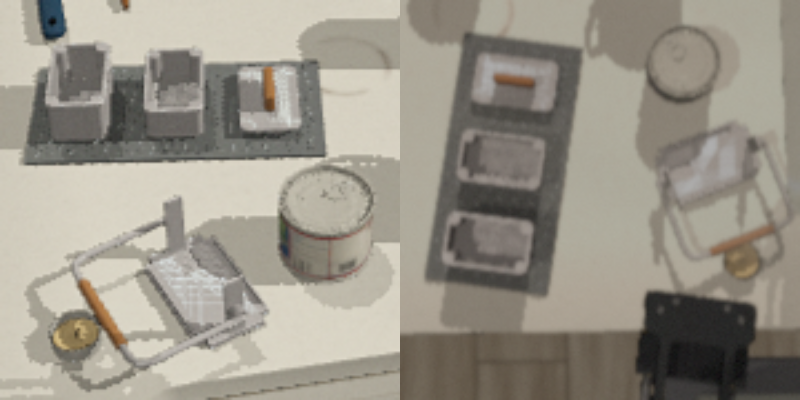

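The picture shows the deep tin at (78,95), the shallow tin at (175,95) and the lid at (268,95), all upright on the mat and side by side. The carrier is empty, its handle is down at (103,312), and the can and tea light are where they were.

```bash
python3 -c "
from cell import ticket
print(ticket.close_job())"
```

```text
the job is handed in; nothing more can be done
None
```

The carrier is apart and the job is handed in at about 24 s: handle swung down away from the food can, and the lid, shallow tin and deep tin upright side by side on the mat. The can and tea light are where they were in the last picture, and nothing was moved near the mug.

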